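# Snap a needle cassette into the bench dispenser

## Task

Load the terracotta-red needle cassette into the needle dispenser: slide it upright down into the metal pocket, past the yellow spring catch, until it stands fully home and the catch has clicked back into the recess in its side, then let go. Leave the blue cassette standing where it is.

Things in the scene. Friction and masses are not known exactly. Their poses are not given: they have to be found in the camera images.
- red_mid (a point): The terracotta-red needle cassette standing on the table: box 64 x 34 x 70 mm (x, y, z), grip block 30 x 16 x 40 mm centred on top, 140 g. The point is its centre, 55 mm above its underside, 15 mm above it the box top, 55 mm the grip top. Each broad side (+y, -y) has a recess for the catch, 30 mm wide, 8 deep, 17.5 to 46 mm above the underside. z up, x along the 64 mm side; same either way round.
- blue_mid (a point): The blue cassette, to be left alone; same shape and point as the red one.
- dock_seat (a point): Fixed dispenser: dark plate 104 x 148 mm, aluminium pocket open at the top, catch at its -y side. The point is the centre of the pocket floor, 8 mm above the table; z up, x along the pocket. Pocket 70 x 39 mm inside (x, y), straight to 46 mm above the point, then flared 12 mm outward each side up to 67 mm. A seated cassette stands on the point, its long side along x, either way round.
- catch (a joint): Yellow spring catch, 24 mm wide: m pushed aside to dock -y; 0 rest, 0.016 stop. At rest its underside is 19.5 mm above dock_seat, its nose at y = -11 mm; above the nose it slopes outward to y = -22 mm at 45 mm. A cassette pushed down moves it 6 to 9 mm aside; it springs back into the recess in the last 2 mm, as the cassette reaches the floor. Weight alone is not enough: push down with 4 to 12 N.
Things that resemble listed ones, but are neither listed nor needed, are in the scene too. Leave any green look-alike of the part that bears dock_seat alone. There is more than one size of the part that bears red_mid; the job needs the smaller.

How it is judged (in metres and radians):
On the way:
1. the red cassette, upright over the pocket, pushes the catch aside (value of joint catch above 0.003 m and horizontal distance between red_mid and dock_seat below 0.02 m and angle between red_mid's own z axis and vertical below 0.35 rad), for 0.05 s.
At the end, for the whole second after the job is handed in: Red cassette upright (0.1 rad) in the pocket, centre under 59 mm above its floor, within 12 mm of its middle, long side along the pocket (0.2 rad); catch within 3 mm of rest, in the recess; blue cassette upright within 30 mm of its start (z of red_mid in the frame of dock_seat below 0.059 m and horizontal distance between red_mid and dock_seat below 0.012 m and angle between the x axis of red_mid and the x axis of dock_seat, either way round below 0.2 rad and angle between red_mid's own z axis and vertical below 0.1 rad and value of joint catch below 0.003 m and distance of blue_mid from where it was at the start of the episode below 0.03 m and angle between blue_mid's own z axis and vertical below 0.2 rad); the robot touches nothing.
It fails at once if the blue cassette is moved more than 30 mm or knocked over (distance of blue_mid from where it was at the start of the episode above 0.03 m or angle between blue_mid's own z axis and vertical above 0.5 rad).
It also fails if it takes over 40 s, if anything falls off the work surface, if the arm or the gripper's body presses on something with over 40 N, if the wrist force passes 120 N, or if a joint passes its speed limit or range.

## Robot

A 7-joint arm with a two-finger parallel gripper is mounted at the origin on the work surface. World frame = base frame: x ahead of the robot, y to its left, z up, the work surface at z = 0. Lengths are in mm, angles in rad, forces in N, time in s.
With the tool pointing down it reaches from about 400 to 875 mm from the base axis. Payload 4.4 kg.
Tool frame: the origin (TCP) lies at the very end of the fingers, on their centre line; the grasp point (between the pads) lies 19 mm behind it; z points along the fingers, y is the direction in which the jaws open and shut (so a half turn about z gives the same grasp; the last joint's range is limited). The gripper opens to 85 mm and grips with 20 to 120 N. Pads are 22 mm wide; open, the fingers measure 114 mm over their backs; the gripper's body (76 mm by 85 mm) begins 54 mm behind the grasp point. The pads swing forward as they close: fully open they stand 13 mm farther back than shut.
Start: joints at [-1.234, 0.628, 0.038, 1.517, -0.027, 0.996, -0.02], TCP at [254.775, 598.003, 231.313] pointing down, gripper open.
Joint ranges: [-3.06, 3.06], [-0.37, 2.12], [-1.25, 1.32], [0.18, 2.47], [-1.1, 4.24], [0.23, 1.98], [-2.94, 2.94]. Speed limits (rad/s): [2.57, 2.57, 3.14, 3.14, 3.14, 3.14, 3.14].

## Interface

Orientations are given as [roll, pitch, yaw] about the fixed x, y, z axes, in that order (R = Rz(yaw) Ry(pitch) Rx(roll)).
In Python, from workcell import env gives the robot as it stands.
- The arm moves only by the tool play_rows, never from a script. Its argument "steps" is one flat list of numbers, 7 for each row, row after row: the shift along the tool's x, y, z in mm, then the turn, a rotation vector about the tool's x, y, z in units of 6 degrees (1.0 is 6 degrees), then the closure, from 0 (fully open) to 1 (shut). A call has 1 to 5 rows; each row is the pose to reach, as a shift and turn from the pose measured when the call began, along the tool's axes at that moment; what a row does not reach only later rows make up. A row lasts 1/8 s, in which the tool goes at most 62.5 mm and 10.7 degrees, less where a joint would pass 70% of its speed; a pose out of reach is approached as far as the arm can. A call with a gripper value outside its range is refused whole. The fingers move at their own pace and stop on an object; "force" is the grip in N (left out, the last holds). Time passes only in rows, so rows that repeat a pose let the fingers close. It gives the time, the measured TCP pose, the force and the opening at its end, in the units of the state.
- env.get_state(): the state, without advancing time (a new reading comes with each control period).
- env.capture(name): name is "side" or "top" or "wrist"; returns a dict with "image" (384x512x3 uint8, red, green, blue), "fx", "fy", "cx", "cy" (pixels), "distortion" ([k1, k2, p1, p2, k3] as OpenCV has them; the pictures are not rectified), "pose" (4x4, takes a point from camera to world coordinates). Camera axes: x right, y up, looking along -z (the intrinsics and any distortion apply to the point x, -y, -z); pixel columns grow to the right and rows downward; lengths in mm; the calibration is good to about 2 mm. A picture is of the moment at which its call begins. There is no depth.
- env.hand_in(): hands the job in, once; it reports no verdict.
The state is a dict: "t": time; "q": joint angles; "qd": joint speeds; "effort": joint torques, N m; "ee_pos": TCP position; "orientation": TCP orientation; "ft_force": force on the tool from outside, world axes, zero at the start; "ft_torque": the same for the moment, N m; "width": opening from 0.0 (shut) to 1.0 (fully open).
Only numpy, scipy, OpenCV 4.12 (cv2) and the standard library are available. Lean on these libraries where they do the work, as an engineer would, in place of code of your own. Each camera call takes 0.05 s, during which the arm holds its last target. There are 200 camera calls.

## Working session

There is one attempt and no reset: what is moved stays moved. The work goes in short steps, Python scripts to look and compute and a tool call to move; the robot and the scene stay as the last step left them, time stands still between calls to the robot, and variables do not carry over. Pictures are saved under pics/ and viewed, about 8 in all and at most 12, crops included, and the job is handed in when it is done.

Besides the shell and the picture viewer there is one more tool, called by a JSON object that holds its "op" and its "data", one argument or row to a line. play_rows: Moves the arm, as the interface text tells. Its arguments: {"type":"object","properties":{"steps":{"type":"array","items":{"type":"number"}},"force":{"type":"number"}},"required":["steps"]}

```bash
mkdir -p pics; cat > h.py <<'E'
import numpy as np, cv2, pickle
from workcell import env
def snap(n,tag):
    c=env.capture(n); pickle.dump(c,open(f'pics/{tag}.pkl','wb')); cv2.imwrite(f'pics/{tag}.png',c['image'][:,:,::-1]); return c
def load(tag): return pickle.load(open(f'pics/{tag}.pkl','rb'))
def K(c): return np.array([[c['fx'],0,c['cx']],[0,c['fy'],c['cy']],[0,0,1.]])
def ray(c,px):
    u=cv2.undistortPoints(np.array(px,float).reshape(-1,1,2),K(c),np.array(c['distortion'],float)).reshape(-1,2)
    d=np.c_[u[:,0],-u[:,1],-np.ones(len(u))]@c['pose'][:3,:3].T
    return c['pose'][:3,3],d
def atz(c,px,z):
    o,d=ray(c,px); return o+d*((np.reshape(z,(-1,1))-o[2])/d[:,2:])
def proj(c,P):
    q=(np.atleast_2d(P)-c['pose'][:3,3])@c['pose'][:3,:3]; q=q*[1,-1,-1]
    return cv2.projectPoints(q,np.zeros(3),np.zeros(3),K(c),np.array(c['distortion'],float))[0].reshape(-1,2)
E
python3 - <<'E'
from h import *
a=snap('top','top0');b=snap('side','side0')
cv2.imwrite('pics/both.png',cv2.resize(np.vstack([a['image'],b['image']])[:,:,::-1],(400,600)))
for c in(a,b): print(c['pose'].round(2),c['fx'])
print(env.get_state())
E
```

```text
[[-3.0000e-02  9.9000e-01 -1.4000e-01  2.7055e+02]
 [-1.0000e+00 -3.0000e-02 -0.0000e+00 -9.5700e+00]
 [-1.0000e-02  1.4000e-01  9.9000e-01  1.0707e+03]
 [ 0.0000e+00  0.0000e+00  0.0000e+00  1.0000e+00]] 427.47325838062403
[[ 1.0000e+00  5.0000e-02 -4.0000e-02  3.7381e+02]
 [-6.0000e-02  6.2000e-01 -7.9000e-01 -8.4817e+02]
 [-1.0000e-02  7.9000e-01  6.2000e-01  7.1362e+02]
 [ 0.0000e+00  0.0000e+00  0.0000e+00  1.0000e+00]] 499.22462068894333
{'t': 0.1, 'q': array([-1.23385416,  0.62925107,  0.03843595,  1.51826483, -0.0269843 ,
        0.99628377, -0.01998428]), 'qd': array([ 0.00105261, -0.0014507 ,  0.00010963, -0.00193002, -0.00075869,
        0.0010352 , -0.00143282]), 'effort': array([ 2.52191887e-03, -5.64527965e+01,  1.23044964e+00, -1.93973708e+01,
        1.13613450e-02,  5.37293134e-03,  3.46983327e-06]), 'ee_pos': array([254.51721444, 597.49708112, 230.48355752]), 'orientation': array([-3.13990355e+00,  2.46374878e-05,  2.73888197e+00]), 'ft_force': array([-0.34757686,  0.58809229, -0.40356757]), 'ft_torque': array([ 0.02066843, -0.03015479,  0.00203774]), 'width': 0.9996386882680546}
```

View pics/top0.png

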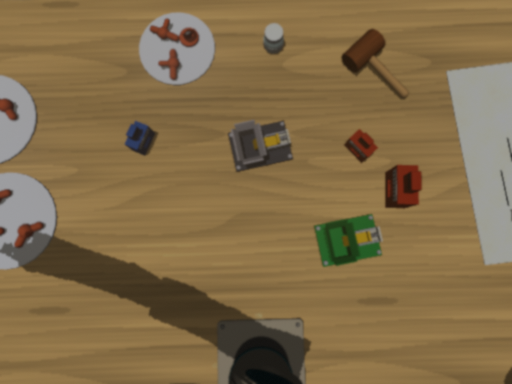

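View pics/side0.png

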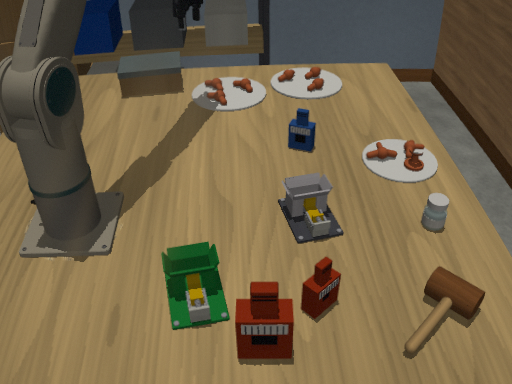

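Two red cassettes: top (361,146) / side (320,290) is smaller, top (403,187) / side (264,325) is larger; the smaller one fits. The grey dock is at top (260,146), the green look-alike at (348,240), blue at (140,137). I'll confirm in enlarged crops.

```bash
python3 - <<'E'
from h import *
a=load('top0')['image'];b=load('side0')['image']
def cr(i,x,y,w,h,s): return cv2.resize(i[y:y+h,x:x+w],None,fx=s,fy=s,interpolation=cv2.INTER_CUBIC)
# row1: top dock (222..302,110..180) x5 =400x350 ; top red (335..385,125..168) x8=400
r1=np.hstack([cr(a,222,112,80,64,5),cr(a,340,124,50,40,8)])
r2=np.hstack([cr(b,270,170,80,56,5),cr(b,290,255,80,56,5)])
cv2.imwrite('pics/crop1.png',np.vstack([r1,r2])[:,:,::-1])
E
```

```text
(no output)
```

View pics/crop1.png

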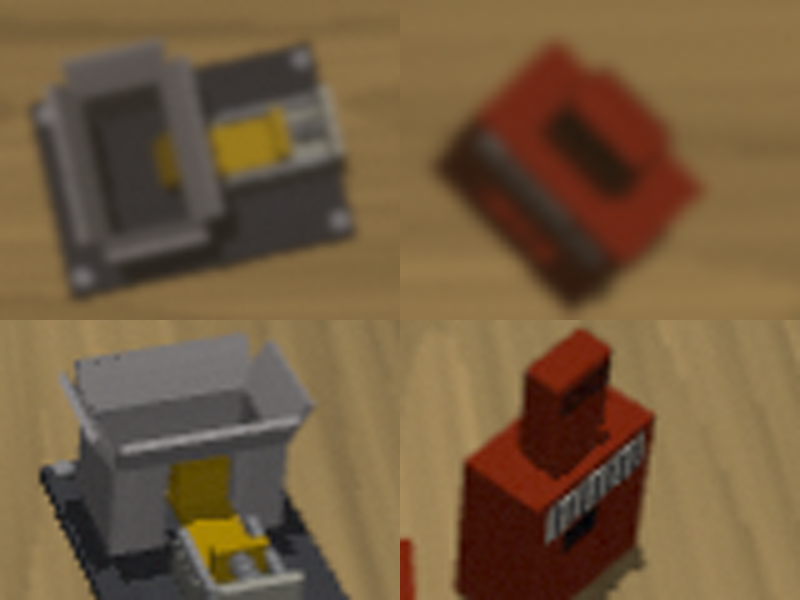

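```bash
cat > f.py <<'E'
from h import *
from scipy.optimize import least_squares
def fit(obs,x0):
    # obs: list of (cam, local pts, px); x=[x,y,yaw]; base at z=0
    def r(x):
        R=np.array([[np.cos(x[2]),-np.sin(x[2]),0],[np.sin(x[2]),np.cos(x[2]),0],[0,0,1]])
        return np.concatenate([(proj(c,np.array(P,float)@R.T+[x[0],x[1],0])-p).ravel() for c,P,p in obs])
    s=least_squares(r,x0,loss='soft_l1'); return s.x, r(s.x).reshape(-1,2).round(1)
E
python3 - <<'E'
from f import *
t=load('top0');s=load('side0')
T=lambda x,y:(340+(x-400)/8-.5,124+y/8-.5)
S=lambda x,y:(290+(x-400)/5-.5,255+(y-320)/5-.5)
pt=np.array([T(478,128),T(555,42),T(703,190),T(610,270)])
w=atz(t,pt,70);print(w.round(1))
e=(w[3]-w[0]);yaw=np.arctan2(e[1],e[0]);c=w.mean(0)
B=np.array([[-32,-17,70],[-32,17,70],[32,17,70],[32,-17,70]])
# w0->w3 is long +x ; w0->w1 short: sign
d=w[1]-w[0];sg=np.sign(e[0]*d[1]-e[1]*d[0]);B=B*[1,sg,1]
x,r=fit([(t,B,pt)],[c[0],c[1],yaw]);print('red top',x,np.degrees(x[2]),r)
print(proj(s,w).round(1), [S(465,460),S(655,413),S(545,510)])
D=lambda x,y:(222+x/5-.5,112+y/5-.5)
f=np.array([D(65,167),D(200,138),D(113,48),D(158,250)])
w=atz(t,f,75);print('dock flap mids',w.round(1),w[:2].mean(0),w[2:].mean(0))
l=atz(t,[D(48,90),D(83,245),D(170,62),D(222,215)],75);print(np.degrees(np.arctan2(*(l[0]-l[1])[1::-1])),np.degrees(np.arctan2(*(l[2]-l[3])[1::-1])))
p=atz(t,[D(30,105),D(310,42),D(355,235),D(75,298)],8);print('plate',p.round(1),[np.degrees(np.arctan2(*(p[i]-p[j])[1::-1])) for i,j in((0,3),(1,2),(0,1),(3,2))],p.mean(0))
b=atz(t,[(142,135)],70);print('blue',b)
for n,z in (('blueTop',70),):pass
E
```

```text
[[ 523.  -227.    70. ]
 [ 548.7 -251.5   70. ]
 [ 501.9 -292.6   70. ]
 [ 478.5 -263.6   70. ]]
red top [ 513.27424708 -258.9126752    -2.42714943] -139.0654185193802 [[-0.9 -1.3]
 [-0.3  0. ]
 [ 0.1  0.7]
 [ 1.5  0.2]]
[[322.9 264.9]
 [339.3 273.9]
 [316.7 293.1]
 [300.9 281.3]] [(302.5, 282.5), (340.5, 273.1), (318.5, 292.5)]
dock flap mids [[517.1  47.7  75. ]
 [529.3 -17.1  75. ]
 [574.9  23.4  75. ]
 [475.5   4.4  75. ]] [523.21348599  15.31127565  75.        ] [525.18908625  13.91669589  75.        ]
11.187301288676812 16.64279154969937
plate [[566.7  68.8   8. ]
 [595.4 -75.5   8. ]
 [493.9 -94.6   8. ]
 [465.8  48.    8. ]] [np.float64(11.649621600293239), np.float64(10.656150658220604), np.float64(101.26831620788458), np.float64(101.1546320420283)] [530.46279422 -13.32395815   8.        ]
blue [[549.29930125 269.77500785  70.        ]]
```

```bash
cat >> h.py <<'E'
from scipy.spatial.transform import Rotation as Ro
def go(x,y,z,yawdeg):
    s=env.get_state(); R=Ro.from_euler('xyz',s['orientation']); 
    G=Ro.from_euler('xyz',[180,0,yawdeg],degrees=True)
    d=R.inv().apply(np.array([x,y,z])-s['ee_pos']); r=np.degrees((R.inv()*G).as_rotvec())/6
    print('t',s['t'],'pos',s['ee_pos'].round(1),'rpy',np.degrees(s['orientation']).round(1),'F',s['ft_force'].round(1),'w',s['width'].round(3),'q',s['q'].round(2))
    print('delta',d.round(1),'turn',r.round(2))
E
python3 -c "
from h import *
go(420,300,230,110)"
```

```text
Traceback (most recent call last):
  File "h.py", line 21, in go
    print('t',s['t'],'pos',s['ee_pos'].round(1),'rpy',np.degrees(s['orientation']).round(1),'F',s['ft_force'].round(1),'w',s['width'].round(3),'q',s['q'].round(2))
                                                                                                                           ^^^^^^^^^^^^^^^^
AttributeError: 'float' object has no attribute 'round'
```

```bash
sed -i "s/s\['width'\].round(3)/round(s['width'],3)/" h.py; python3 -c "
from h import *
go(420,300,230,110)"
```

```text
t 0.1 pos [254.5 597.5 230.5] rpy [-179.9    0.   156.9] F [-0.3  0.6 -0.4] w 1.0 q [-1.23  0.63  0.04  1.52 -0.03  1.   -0.02]
delta [-268.8 -208.8    0.8] turn [-0.02  0.01  7.82]
```

{"op": "play_rows", "data": {
  "steps": [-46, -35, 0, 0, 0, 1.3, 0, -92, -71, 0, 0, 0, 2.6, 0, -138, -107, 0, 0, 0, 3.9, 0, -184, -143, 0, 0, 0, 5.2, 0, -230, -178, 0, 0, 0, 6.5, 0],
  "force": 40
}}

```text
t: 0.72
ee_pos: [396.9, 341.7, 230.7]
orientation: [-3.14, 0.001, 2.054]
ft_force: [0.4, 1.1, 0.1]
width: 0.995
```

```bash
python3 -c "
from h import *
go(510,60,230,75)"
```

```text
t 0.725 pos [396.9 341.7 230.7] rpy [-1.799e+02  1.000e-01  1.177e+02] F [0.4 1.1 0.1] w 0.995 q [-0.93  0.46  0.23  1.87 -0.14  0.83 -0.14]
delta [-302.   -30.7    1.1] turn [-0.01  0.02  7.11]
```

{"op": "play_rows", "data": {
  "steps": [-60, -6, 0, 0, 0, 1.4, 0, -120, -12, 0, 0, 0, 2.8, 0, -180, -18, 0, 0, 0, 4.2, 0, -240, -24, 0, 0, 0, 5.6, 0, -300, -30, 0, 0, 0, 7.0, 0]
}}

```text
t: 1.35
ee_pos: [510.0, 60.4, 231.0]
orientation: [-3.141, 0.002, 1.316]
ft_force: [0.6, 0.7, 0.5]
width: 1.003
```

```bash
python3 -c "
from h import *
c=snap('wrist','w1');print(c['pose'].round(2),c['fx'])
go(515,-200,230,41)"
```

```text
[[ 9.7000e-01  2.4000e-01  8.0000e-02  5.3086e+02]
 [-2.5000e-01  9.2000e-01  3.1000e-01  1.3965e+02]
 [-0.0000e+00 -3.2000e-01  9.5000e-01  3.7406e+02]
 [ 0.0000e+00  0.0000e+00  0.0000e+00  1.0000e+00]] 311.63202900547424
t 1.4 pos [513.2  50.2 231.8] rpy [179.6   0.4  74.5] F [ 3.8 -7.4  1.5] w 1.0 q [-0.48  0.47  0.47  1.9  -0.27  0.83 -0.15]
delta [-240.7   68.4    4.1] turn [0.08 0.05 5.59]
```

View pics/w1.png

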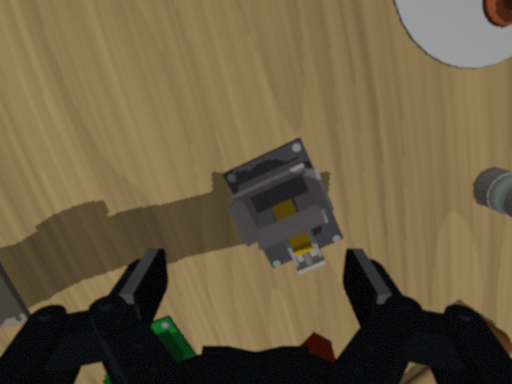

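The dock fills the middle of the wrist view: plate corners at (224,173), (299,140), (342,240), (275,266), with the pocket opening around (280,195). I'll fit it jointly with the top view, then go on to red.

{"op": "play_rows", "data": {
  "steps": [-48, 13, 0, 0, 0, 1.1, 0, -96, 27, 0, 0, 0, 2.2, 0, -144, 41, 0, 0, 0, 3.3, 0, -192, 55, 0, 0, 0, 4.4, 0, -240, 68, 2, 0, 0, 5.5, 0]
}}

```text
t: 2.02
ee_pos: [514.7, -200.3, 231.9]
orientation: [3.133, 0.003, 0.722]
ft_force: [0.3, -0.1, 0.4]
width: 0.998
```

```bash
python3 - <<'E'
from f import *
go(513,-259,130,41)
c=snap('wrist','w2')
t=load('top0');w=load('w1')
D=lambda x,y:(222+x/5-.5,112+y/5-.5)
P=np.array([[52,74,8],[52,-74,8],[-52,-74,8],[-52,74,8.]])
tp=np.array([D(30,105),D(310,42),D(355,235),D(75,298)])
wp=np.array([(224,173),(275,266),(342,240),(299,140)],float)
print(atz(w,wp,8).round(1))
x,r=fit([(t,P,tp)],[530,-13,.19]);print('top',x,np.degrees(x[2]),r.tolist())
wP=atz(w,wp,8);e=np.linalg.norm(wP[:,None,:2]-atz(t,tp,8)[None,:,:2],axis=2).argmin(1);print(e)
x,r=fit([(w,P[e],wp)],[530,-13,.19]);print('wrist',x,np.degrees(x[2]),r.tolist())
E
```

```text
t 2.025 pos [ 514.7 -200.3  231.9] rpy [179.5   0.2  41.4] F [ 0.3 -0.1  0.4] w 0.998 q [-0.08  0.55  0.61  1.81 -0.39  0.9  -0.14]
delta [-39.8  42.  102.4] turn [0.09 0.03 0.06]
[[467.8  50.7   8. ]
 [497.8 -92.3   8. ]
 [592.8 -76.4   8. ]
 [564.9  67.3   8. ]]
top [ 5.30475380e+02 -1.33460318e+01  1.95435087e-01] 11.197605676576687 [[-0.2, -0.2], [0.1, -0.2], [0.6, 0.0], [-0.5, 0.3]]
[3 2 1 0]
wrist [ 5.30247582e+02 -1.31025136e+01  1.80931481e-01] 10.366610230554832 [[-1.5, 0.7], [-3.4, 2.7], [1.5, -0.2], [2.3, -2.1]]
```

View pics/w2.png

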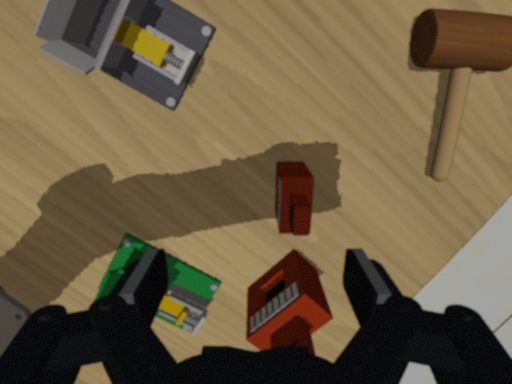

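The small red cassette is at (294,198), next to the big one at (288,300). I'll overlay the predicted model on an enlarged crop.

```bash
python3 - <<'E'
from h import *
c=load('w2')
def draw(img,off,s,x,y,yaw,ps):
    R=Ro.from_euler('z',yaw,degrees=True)
    for hx,hy,z in ps:
        q=proj(c,R.apply([[hx,hy,z],[-hx,hy,z],[-hx,-hy,z],[hx,-hy,z]])+[x,y,0]);print(z,q.round(1).tolist())
        cv2.polylines(img,[((q-off+.5)*s).round().astype(int)],True,(0,255,255),1)
i=cv2.resize(c['image'][140:260,230:360,::-1],None,fx=5,fy=5,interpolation=cv2.INTER_CUBIC)
draw(i,np.array([230,140]),5,513.3,-258.9,41,[(32,17,70),(15,8,110),(32,17,0)])
cv2.imwrite('pics/ov.png',i)
E
```

```text
70 [[279.7, 176.9], [277.8, 233.4], [308.9, 233.4], [312.8, 177.1]]
110 [[292.5, 207.0], [291.0, 236.4], [307.7, 236.4], [309.8, 207.1]]
0 [[275.0, 160.8], [273.7, 208.9], [299.8, 209.0], [302.5, 161.0]]
```

View pics/ov.png

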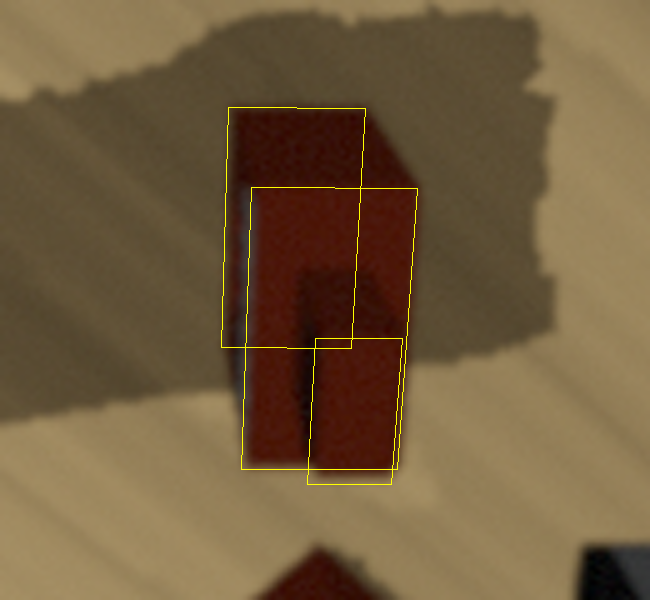

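{"op": "play_rows", "data": {
  "steps": [-20, 21, 15, 0.1, 0, 0, 0, -40, 42, 40, 0.1, 0, 0, 0, -40, 42, 80, 0.1, 0, 0.06, 0, -40, 42, 120, 0.1, 0, 0.06, 0, -40, 42, 150, 0.1, 0, 0.06, 0]
}}

```text
t: 2.7
ee_pos: [510.5, -268.7, 81.5]
orientation: [3.138, 0.008, 0.705]
ft_force: [-0.1, -0.4, 0.3]
width: 1.001
```

```bash
python3 -c "
from h import *
go(513,-259,77,41)"
```

```text
t 2.7 pos [ 510.5 -268.7   81.5] rpy [179.8   0.5  40.4] F [-0.1 -0.4  0.3] w 1.001 q [ 0.14  0.78  0.46  1.86 -0.54  0.63  0.07]
delta [ 8.2 -5.7  4.4] turn [ 0.03  0.08 -0.1 ]
```

{"op": "play_rows", "data": {
  "steps": [8, -6, 4, 0, 0.1, -0.1, 0, 8, -6, 4, 0, 0.1, -0.1, 0]
}}

```text
t: 2.95
ee_pos: [512.9, -257.4, 77.5]
orientation: [3.14, -0.003, 0.717]
ft_force: [-0.1, -0.4, 0.5]
width: 1.001
```

```bash
python3 -c "
from h import *
go(513,-259,77,41)"
```

```text
t 2.95 pos [ 512.9 -257.4   77.5] rpy [179.9  -0.2  41.1] F [-0.1 -0.4  0.5] w 1.001 q [ 0.14  0.78  0.44  1.87 -0.56  0.61  0.08]
delta [-1.   1.2  0.5] turn [ 0.02 -0.03  0.01]
```

Good; close.

{"op": "play_rows", "data": {
  "steps": [-1, 1, 0, 0, 0, 0, 0.5, -1, 1, 0, 0, 0, 0, 1, -1, 1, 0, 0, 0, 0, 1, -1, 1, 0, 0, 0, 0, 1, -1, 1, 0, 0, 0, 0, 1],
  "force": 50
}}

```text
t: 3.58
ee_pos: [513.0, -259.0, 77.8]
orientation: [3.139, -0.004, 0.717]
ft_force: [0.5, 0.5, 3.4]
width: 0.178
```

{"op": "play_rows", "data": {
  "steps": [0, 0, 0, 0, 0, 0, 1, 0, 0, 0, 0, 0, 0, 1, 0, 0, 0, 0, 0, 0, 1]
}}

```text
t: 3.95
ee_pos: [513.0, -259.0, 77.9]
orientation: [3.139, -0.004, 0.717]
ft_force: [-0.6, -0.3, 2.8]
width: 0.18
```

{"op": "play_rows", "data": {
  "steps": [0, 0, -20, 0, 0, 0, 1, 0, 0, -50, 0, 0, 0, 1, 0, 0, -85, 0, 0, 0, 1, 0, 0, -120, 0, 0, 0, 1, 0, 0, -120, 0, 0, 0, 1]
}}

```text
t: 4.58
ee_pos: [513.8, -260.1, 200.1]
orientation: [3.135, -0.005, 0.717]
ft_force: [0.2, 0.0, -2.2]
width: 0.18
```

```bash
python3 -c "
from h import *
go(524,14.5,197,11)"
```

```text
t 4.575 pos [ 513.8 -260.1  200.1] rpy [179.6  -0.3  41.1] F [ 0.2  0.  -2.2] w 0.18 q [ 0.06  0.62  0.58  1.78 -0.43  0.86 -0.02]
delta [ 188.1 -200.3    2.7] turn [ 0.05 -0.07  5.01]
```

{"op": "play_rows", "data": {
  "steps": [36, -39, 0, 0, 0, 1, 1, 74, -79, 0, 0, 0, 2, 1, 112, -120, 0, 0, 0, 3, 1, 150, -160, 0, 0, 0, 4, 1, 188, -200, 2, 0, 0, 5, 1]
}}

```text
t: 5.2
ee_pos: [523.3, 16.1, 196.6]
orientation: [3.138, -0.007, 0.19]
ft_force: [0.0, 0.0, -1.1]
width: 0.177
```

{"op": "play_rows", "data": {
  "steps": [0, 0, 0, 0, 0, 0, 1, 0, 0, 0, 0, 0, 0, 1]
}}

```text
t: 5.45
ee_pos: [522.5, 16.0, 195.6]
orientation: [3.137, -0.004, 0.191]
ft_force: [-0.8, -1.1, -0.4]
width: 0.177
```

```bash
python3 -c "
from h import *
snap('wrist','w3');snap('top','t3')
go(524,14.5,140,11)
s=load('w3')['image'];t=load('t3')['image']
cv2.imwrite('pics/v3.png',np.hstack([cv2.resize(s[120:300,150:360],(560,480)),cv2.resize(t[100:190,215:260+0],(240,480))])[:,:,::-1])
snap('side','s3')
"
```

```text
t 5.55 pos [523.   14.3 196.3] rpy [179.8  -0.3  10.8] F [ 0.2 -0.1 -0.7] w 0.178 q [-0.58  0.61  0.77  1.93 -0.57  0.83 -0.89]
delta [ 0.7 -0.2 56.3] turn [ 0.04 -0.06 -0.04]
```

View pics/w3.png

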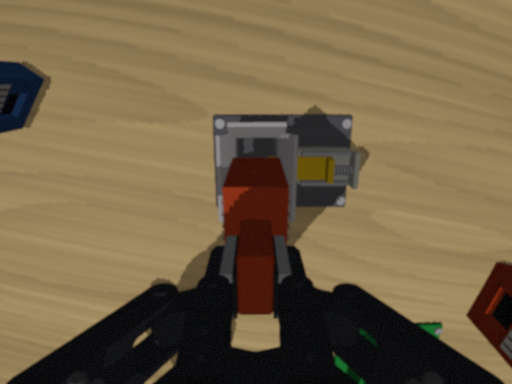

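The cassette is held upright in the jaws at (255,200), with the pocket opening behind it around (255,140). I'll overlay both models to check alignment before lowering.

```bash
python3 - <<'E'
from h import *
def draw(c,img,off,s,x,y,yaw,ps,col):
    R=Ro.from_euler('z',yaw,degrees=True)
    for hx,hy,z in ps:
        q=proj(c,R.apply([[hx,hy,z],[-hx,hy,z],[-hx,-hy,z],[hx,-hy,z]])+[x,y,0])
        cv2.polylines(img,[((q-off+.5)*s).round().astype(int)],True,col,1)
o=[]
for n,x0,y0,w,h,s in(('w3',190,100,190,210,2.1),('s3',260,90,100,150,2.94)):
    c=load(n);i=cv2.resize(c['image'][y0:y0+h,x0:x0+w,::-1],None,fx=s,fy=s,interpolation=cv2.INTER_CUBIC)
    off=np.array([x0,y0])
    draw(c,i,off,s,530.4,-13.2,11,[(52,74,8)],(0,255,0))
    draw(c,i,off,s,524,14.5,11,[(47,31.5,75),(35,19.5,54)],(255,255,0))
    draw(c,i,off,s,523,15,10.8,[(32,17,118.5),(32,17,188.5),(15,8,228.5)],(0,255,255))
    o.append(i[:440])
cv2.imwrite('pics/ov3.png',np.hstack(o))
E
```

```text
(no output)
```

View pics/ov3.png

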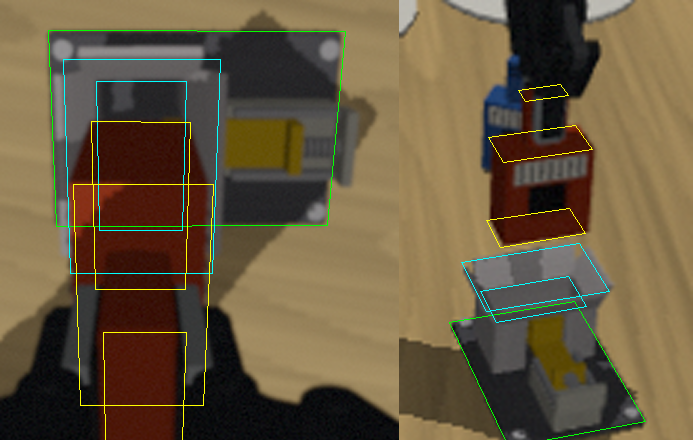

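```bash
python3 - <<'E'
from h import *
R=Ro.from_euler('z',11,degrees=True)
def poly(c,i,off,s,pts,col):
    q=proj(c,R.apply(pts)+[525.1,14.3,0]); cv2.polylines(i,[((q-off+.5)*s).round().astype(int)],True,col,1)
o=[]
for n,x0,y0,w,h,s in(('top0',225,112,70,64,5.7),('side0',272,168,70,75,5.7)):
    c=load(n);i=cv2.resize(c['image'][y0:y0+h,x0:x0+w,::-1],None,fx=s,fy=s,interpolation=cv2.INTER_CUBIC)[:427]
    off=np.array([x0,y0])
    rc=lambda a,b,z:[[a,b,z],[-a,b,z],[-a,-b,z],[a,-b,z]]
    poly(c,i,off,s,rc(35,19.5,8),(0,255,0)); poly(c,i,off,s,rc(35,19.5,54),(255,255,0))
    for sg in(1,-1):
        poly(c,i,off,s,[[35,19.5*sg,54],[-35,19.5*sg,54],[-35,31.5*sg,75],[35,31.5*sg,75]],(0,255,255))
        poly(c,i,off,s,[[35*sg,19.5,54],[35*sg,-19.5,54],[47*sg,-19.5,75],[47*sg,19.5,75]],(255,0,255))
    p=np.zeros((427,i.shape[1],3),np.uint8);p[:len(i)]=i;o.append(p)
cv2.imwrite('pics/ov4.png',np.hstack(o))
E
```

```text
(no output)
```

View pics/ov4.png

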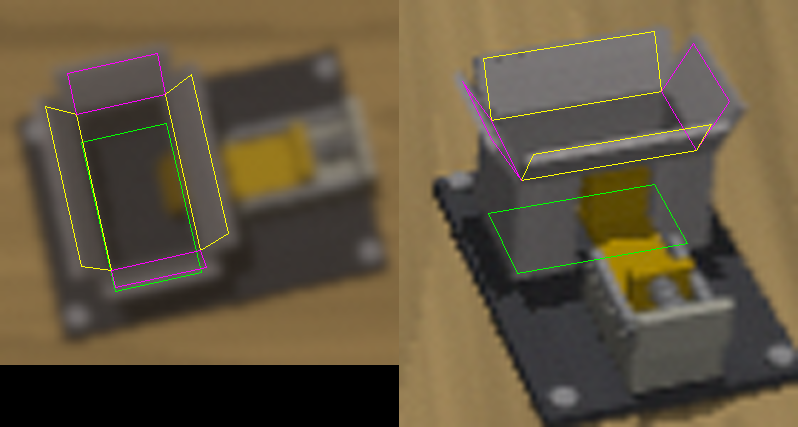

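Rim overlays agree within about 2 mm, inside the flare. Lowering in steps while watching the forces.

{"op": "play_rows", "data": {
  "steps": [2, 0, 15, 0, 0, 0, 1, 2, 0, 30, 0, 0, 0, 1, 2, 0, 45, 0, 0, 0, 1, 2, 0, 56, 0, 0, 0, 1, 2, 0, 56, 0, 0, 0, 1]
}}

```text
t: 6.22
ee_pos: [524.7, 14.3, 139.4]
orientation: [3.138, -0.004, 0.187]
ft_force: [0.8, 1.0, -0.6]
width: 0.179
```

```bash
python3 -c "
from h import *
go(525,14.3,130,11)"
```

```text
t 6.225 pos [524.7  14.3 139.4] rpy [179.8  -0.2  10.7] F [ 0.8  1.  -0.6] w 0.179 q [-0.52  0.68  0.69  1.97 -0.65  0.71 -0.82]
delta [0.2 0.  9.4] turn [ 0.04 -0.04 -0.05]
```

{"op": "play_rows", "data": {
  "steps": [0, 0, 4, 0, 0, 0, 1, 0, 0, 7, 0, 0, 0, 1, 0, 0, 10, 0, 0, 0, 1]
}}

```text
t: 6.6
ee_pos: [525.0, 14.4, 129.5]
orientation: [3.138, -0.005, 0.187]
ft_force: [-0.3, 0.3, -1.1]
width: 0.178
```

{"op": "play_rows", "data": {
  "steps": [0, 0, 3, 0, 0, 0, 1, 0, 0, 6, 0, 0, 0, 1]
}}

```text
t: 6.85
ee_pos: [525.1, 14.5, 123.3]
orientation: [3.138, -0.005, 0.187]
ft_force: [-0.9, -0.6, -0.9]
width: 0.18
```

Already in the straight part with no contact. Continuing past the catch.

{"op": "play_rows", "data": {
  "steps": [0, 0, 4, 0, 0, 0, 1, 0, 0, 8, 0, 0, 0, 1, 0, 0, 11, 0, 0, 0, 1]
}}

```text
t: 7.22
ee_pos: [525.1, 15.2, 112.2]
orientation: [3.139, -0.005, 0.188]
ft_force: [0.1, 2.3, 2.6]
width: 0.182
```

{"op": "play_rows", "data": {
  "steps": [0, 0, 4, 0, 0, 0, 1, 0, 0, 8, 0, 0, 0, 1, 0, 0, 11, 0, 0, 0, 1]
}}

```text
t: 7.6
ee_pos: [524.8, 15.5, 100.7]
orientation: [3.14, -0.004, 0.188]
ft_force: [-1.5, 4.0, 0.1]
width: 0.179
```

```bash
python3 -c "
from h import *
go(525,14.3,86,11)"
```

```text
t 7.6 pos [524.8  15.5 100.7] rpy [179.9  -0.2  10.8] F [-1.5  4.   0.1] w 0.179 q [-0.48  0.74  0.62  2.   -0.72  0.63 -0.76]
delta [-0.1  1.2 14.7] turn [ 0.02 -0.04 -0.04]
```

The catch is being pushed aside, as the sideways force shows. Next is the last 15 mm.

{"op": "play_rows", "data": {
  "steps": [0, 0, 3, 0, 0, 0, 1, 0, 0, 6, 0, 0, 0, 1, 0, 0, 9, 0, 0, 0, 1]
}}

```text
t: 7.98
ee_pos: [524.7, 15.5, 91.4]
orientation: [3.14, -0.004, 0.188]
ft_force: [-0.2, 3.2, 0.1]
width: 0.179
```

{"op": "play_rows", "data": {
  "steps": [0, 0, 2, 0, 0, 0, 1, 0, 0, 4, 0, 0, 0, 1, 0, 0, 6, 0, 0, 0, 1, 0, 0, 7, 0, 0, 0, 1]
}}

```text
t: 8.48
ee_pos: [525.5, 13.7, 85.8]
orientation: [3.138, -0.006, 0.187]
ft_force: [-3.6, -1.0, 18.2]
width: 0.18
```

```bash
python3 -c "
from h import *
go(525,14.3,86,11)"
```

```text
t 8.475 pos [525.5  13.7  85.8] rpy [179.8  -0.3  10.7] F [-3.6 -1.  18.2] w 0.18 q [-0.46  0.76  0.6   2.   -0.74  0.6  -0.74]
delta [-0.4 -0.6 -0.2] turn [ 0.03 -0.05 -0.05]
```

It reached the floor at the expected height and the sideways force is gone, so the catch has clicked. Releasing.

{"op": "play_rows", "data": {
  "steps": [0, 0, 0, 0, 0, 0, 1, 0, 0, 0, 0, 0, 0, 0.5, 0, 0, 0, 0, 0, 0, 0, 0, 0, 0, 0, 0, 0, 0, 0, 0, 0, 0, 0, 0, 0]
}}

```text
t: 9.1
ee_pos: [525.5, 13.6, 85.7]
orientation: [3.138, -0.006, 0.187]
ft_force: [-0.4, -0.5, -0.0]
width: 0.992
```

{"op": "play_rows", "data": {
  "steps": [0, 0, 0, 0, 0, 0, 0, 0, 0, -15, 0, 0, 0, 0, 0, 0, -40, 0, 0, 0, 0, 0, 0, -80, 0, 0, 0, 0, 0, 0, -120, 0, 0, 0, 0]
}}

```text
t: 9.72
ee_pos: [524.6, 13.7, 207.7]
orientation: [3.137, -0.006, 0.186]
ft_force: [0.0, 1.3, 0.3]
width: 0.999
```

{"op": "play_rows", "data": {
  "steps": [-40, 0, 0, 0, 0, 0, 0, -80, 0, 0, 0, 0, 0, 0, -80, 0, 0, 0, 0, 0, 0]
}}

```text
t: 10.1
ee_pos: [442.9, -1.3, 208.1]
orientation: [3.14, -0.004, 0.184]
ft_force: [0.9, 0.1, 0.4]
width: 1.001
```

```bash
python3 - <<'E'
from h import *
s=snap('side','s5');snap('wrist','w5');t=snap('top','t5');go(525,14.3,86,11)
x0,y0=272,150
i=cv2.resize(s['image'][y0:y0+95,x0:x0+75,::-1],None,fx=5,fy=5,interpolation=cv2.INTER_CUBIC)
R=Ro.from_euler('z',11,degrees=True)
for a,b,z in((32,17,78),(15,8,118)):
    q=proj(s,R.apply([[a,b,z],[-a,b,z],[-a,-b,z],[a,-b,z]])+[525.1,14.3,0]);cv2.polylines(i,[((q-[x0,y0]+.5)*5).round().astype(int)],True,(0,255,255),1)
w=cv2.resize(load('w5')['image'][:,:,::-1],(420,315))
p=np.zeros((475,420,3),np.uint8);p[:315]=w
cv2.imwrite('pics/fin.png',np.hstack([i,p]))
E
```

```text
t 10.25 pos [447.3  -0.9 208. ] rpy [179.7  -0.5  10.7] F [0.3 0.1 0.6] w 1.001 q [-0.63  0.49  0.82  2.11 -0.53  0.75 -0.86]
delta [ 78.2  -1.1 122.6] turn [ 0.04 -0.08 -0.05]
```

View pics/fin.png

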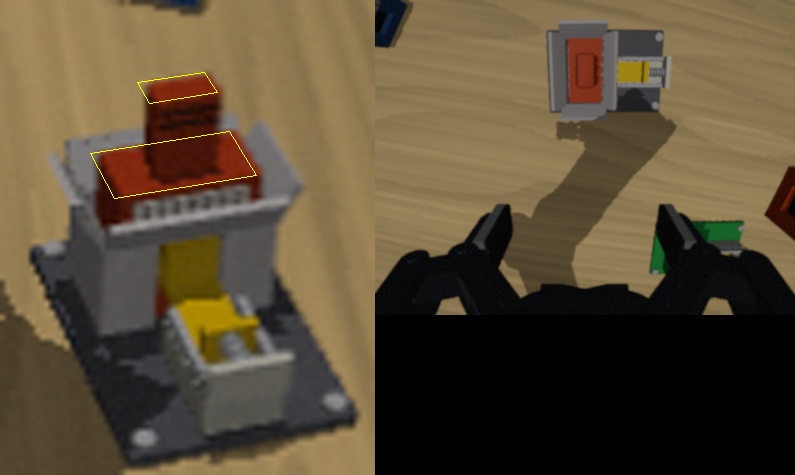

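The cassette stands upright at seated height (box top at (175,165) in the crop, matching the seated overlay). One last check: catch position before and after, and blue unmoved.

```bash
python3 - <<'E'
from h import *
for n in('side0','s3','s5'):
    i=load(n)['image'].astype(int);r=i[195:235,295:340];m=(r[...,0]>r[...,2]*2.2)&(r[...,1]>r[...,2]*1.8)&(r[...,0]>130)
    y,x=np.nonzero(m);print(n,m.sum(),x.mean().round(2)+295,y.mean().round(2)+195,y.max()+195)
    h=cv2.cvtColor(load(n)['image'],cv2.COLOR_RGB2HSV)[100:160,270:330];b=(h[...,0]>105)&(h[...,0]<130)&(h[...,1]>140);y,x=np.nonzero(b);print(' blue',b.sum(),x.mean(),y.mean())
c=load('side0');R=Ro.from_euler('z',11,degrees=True)
print('px for 6mm catch',np.diff(proj(c,R.apply([[0,-50,40],[0,-56,40]])+[525,14.3,0]),axis=0))
E
```

```text
side0 77 313.64 212.87 218
 blue 604 31.804635761589402 31.200331125827816<stdin>:4: RuntimeWarning: Mean of empty slice.
  ret = ret.dtype.type(ret / rcount)
Traceback (most recent call last):
ValueError: zero-size array to reduction operation maximum which has no identity
```

```bash
python3 - <<'E'
from h import *
for n in('side0','s5'):
    i=load(n)['image'].astype(int);r=i[195:235,295:340];m=(r[...,0]>r[...,2]*2.2)&(r[...,1]>r[...,2]*1.8)&(r[...,0]>130)
    y,x=np.nonzero(m);print(n,m.sum(),x.mean().round(2)+295,y.mean().round(2)+195,y.max()+195)
    h=cv2.cvtColor(load(n)['image'],cv2.COLOR_RGB2HSV)[100:160,270:330];b=(h[...,0]>105)&(h[...,0]<130)&(h[...,1]>140);y,x=np.nonzero(b);print(' blue',b.sum(),x.mean(),y.mean())
c=load('side0');R=Ro.from_euler('z',11,degrees=True)
print('px for 6mm catch',np.diff(proj(c,R.apply([[0,-50,40],[0,-56,40]])+[525,14.3,0]),axis=0))
E
```

```text
side0 77 313.64 212.87 218
 blue 604 31.804635761589402 31.200331125827816
s5 80 313.82 212.95 218
 blue 609 31.72906403940887 31.059113300492612
px for 6mm catch [[0.94107272 1.72641674]]
```

The catch is within about 0.3 mm of rest and blue hasn't moved. Handing in.

```bash
python3 -c "
from h import *
print(env.hand_in())"
```

```text
the job is handed in; nothing more can be done
None
```

I loaded the smaller red cassette into the grey dispenser, let go, backed the arm off and handed the job in at about 10 s of the 40 s allowed. The hand-in reports no verdict, so what follows rests on my own checks.

- **Seating:** while pushing down, a sideways force of up to 4 N showed as the cassette passed the catch and then dropped away. The cassette met the floor at the expected height with an 18 N peak, above the 4–12 N push you advised but far below the 120 N limit.
- **Final pictures:** the cassette stands upright and its box top is at seated height. The yellow catch is back within about 0.3 mm of its rest position in the side view, and the blue cassette has not moved. The gripper is clear of everything.
- **Disagreement:** before lowering, the top and side views put the pocket's y position about 2 mm either side of my estimate. I used the middle value, and the cassette went into the pocket without touching the walls.

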